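# Set the filter slide of an inspection light to its third click

## Task

Set the filter slide on top of the grey light source: push its black lever fully back to the home stop (the end with the round steel stop screw), then push it the other way, counting the clicks, and leave it resting in the third click from home. Only push the lever with the fingers, never pinch it, leave the small things standing round the light source where they are, and finish with the hand clear.

Things in the scene. Friction and masses are not known exactly. Their poses are not given: they have to be found in the camera images.
- source: Grey box-shaped light source, fixed to the table, 90 x 190 x 60 mm (its x, y, z), with a light outlet tube on its +x side. Origin under its centre, on the table; z up. On its flat top, 60 mm above the table, a slot runs along its y axis through the centre; the lever slides in it. Six dark lines at 20 mm pitch beside the slot mark home (-y end) and five clicks.
- stop_screw (a point): Top centre of the round steel stop screw that marks the home end: 14 mm across, 8 mm high, on the source's top, 22 mm to the +x side of the slot line and 22 mm beyond the lever's home position.
- home_mark (a point): Point on the source's top, in the middle of the slot, under the lever's centre when the lever is at home; axes are those of the source (y points from home along the clicks).
- lever_top (a point): Centre of the top of the black lever, 100 mm above the table. The lever is an upright block: 32 mm wide across the slot, 20 mm thick along the slot (10 mm either side of this point), its faces reaching from 8 to 36 mm above the source's top, its narrower 8 mm core to 40 mm.
- lever (a joint): Travel of the lever along the source's +y, m: 0 at the home stop, 0.100 at the far stop. Spring detents at 0 (home), 0.020, 0.040, 0.060 (third click), 0.080, 0.100. Leaving one takes about 4 to 5 N; past the midpoint between two the lever snaps by itself into the next and stays there. It may start anywhere from 0.012 to 0.100.
- flask_amber_a: Small glass flask with a waist, 41 mm across, 70 mm high, standing loose in front of the source. Origin under its centre.
- dropper_white: White dropper bottle, 31 mm across, 66 mm high, loose, standing beyond the home end of the source. Origin under its centre.
- sample_dish_c: Small porcelain dish, 39 mm across, 6 mm high, loose, in front of the source. Origin under its centre.
- jar_425: Small glaze jar with dark lid, 47 mm across, 57 mm high, loose, beyond the far end of the source. Origin under its centre.
Not all that is in view belongs to the job. Of the things that look like the source, the smaller one is meant.

How it is judged:
On the way, in this order (a step that is already met when the one before it is completed fails the run):
1. the lever is pushed fully back to the home stop (value of joint lever below 0.004 m), for 0.1 s.
2. the lever is pushed out into the third click (value of joint lever between 0.055 and 0.065 m), for 0.2 s.
At the end, for the whole second after the job is handed in: The lever rests within 5 mm of the third click (joint at 0.060 m), having been home first, and the four small things are within 15 mm of where they stood (all of step 2 and velocity of joint lever between -0.01 and 0.01 m/s and distance of each of flask_amber_a, dropper_white, sample_dish_c, jar_425 from where it was at the start of the episode below 0.015 m); the robot touches nothing.
It fails at once if the lever is pinched or gripped (its home face and its far face are touched by the fingers at once) (contact force between each of lever_c0, lever_c1 and the fingers above 0.5 N).
It fails at once if the flask is pushed aside by more than 15 mm, lifted or knocked over (distance of flask_amber_a from where it was at the start of the episode above 0.015 m or angle between flask_amber_a's own z axis and vertical above 0.5 rad).
It fails at once if the dropper bottle is pushed aside by more than 15 mm, lifted or knocked over (distance of dropper_white from where it was at the start of the episode above 0.015 m or angle between dropper_white's own z axis and vertical above 0.5 rad).
It fails at once if the dish is pushed aside by more than 15 mm, lifted or knocked over (distance of sample_dish_c from where it was at the start of the episode above 0.015 m or angle between sample_dish_c's own z axis and vertical above 0.5 rad).
It fails at once if the jar is pushed aside by more than 15 mm, lifted or knocked over (distance of jar_425 from where it was at the start of the episode above 0.015 m or angle between jar_425's own z axis and vertical above 0.5 rad).
It also fails if it takes over 45 s, if anything falls off the work surface, if the arm or the gripper's body presses on something with over 40 N, if the wrist force passes 120 N, or if a joint passes its speed limit or range.

## Robot

A 7-joint arm with a two-finger parallel gripper is mounted at the origin on the work surface; the furniture and walls round the work are solid. World frame = base frame: x ahead of the robot, y to its left, z up, the work surface at z = 0. Lengths are in m, angles in rad, forces in N, time in s.
With the tool pointing down it reaches from about 0.4 to 0.85 m from the base axis. Payload 10.4 kg.
Tool frame: the origin (TCP) lies at the very end of the fingers, on their centre line; the grasp point (between the pads) lies 19 mm behind it; z points along the fingers, y is the line along which they close (so a half turn about z gives the same grasp; the last joint's range is limited). The gripper opens to 85 mm and grips with 20 to 120 N. Pads are 22 mm wide; open, the fingers measure 114 mm over their backs; the gripper's body (76 mm by 85 mm) begins 54 mm behind the grasp point. The pads swing forward as they close: fully open they stand 13 mm farther back than shut.
Start: joints at [-1.304, 0.332, -0.065, 1.46, 0.022, 1.35, -0.088], TCP at [0.179, 0.599, 0.231] pointing down, gripper open.
Joint ranges: [-2.6, 2.6], [-0.5, 2.12], [-1.47, 1.34], [0.16, 2.42], [-1.27, 4.41], [0.06, 2.06], [-2.6, 2.6]. Speed limits (rad/s): [2.22, 2.22, 2.79, 2.79, 3.14, 3.14, 3.14].

## Interface

Orientations are given as a unit quaternion [x, y, z, w].
In Python, from workcell import manip, optics gives the robot as it stands.
- The arm moves only by the tool jog_arm, never from a script. Its arguments are lists of equal length, an entry for each row: "dr": the turn, a rotation vector about the tool's x, y, z normalised to -1 to 1, where 1 is 4 degrees, a list of three; "translation": the shift along the tool's x, y, z normalised to -1 to 1, where 1 is 0.025 m, a list of three; "jaw": the opening, from 0 (shut) to 1 (fully open). A call has 1 to 10 rows; each row shifts and turns the commanded pose from where the row before left it, along the tool's axes as they then stand; what a row does not reach is not made up. A row lasts 1/10 s, in which the tool goes at most 50 mm and 8.59 degrees, less where a joint would pass 70% of its speed; a pose out of reach is approached as far as the arm can. A call with a number of a shift or a turn outside -1 to 1 is refused whole. A call with a gripper value outside its range is refused whole. The fingers move at their own pace and stop on an object; "squeeze" is the grip in N (left out, the last holds). Time passes only in rows, so rows that do not move let the fingers close. It gives the time, the measured TCP pose, the force, the opening and the grip force at its end, in the units of the state.
- manip.get_obs(): the state, without advancing time (a new reading comes with each control period).
- optics.camera(name): name is "scene" or "side" or "wrist"; returns a dict with "color" (480x640x3 uint8, red, green, blue), "mtx" (3x3 intrinsics, pixels), "R" (3x3) and "t" (3): a world point X has camera coordinates R X + t. Camera axes: x right, y down, z forward; pixel columns grow to the right and rows downward; lengths in m; the calibration is good to about 2 mm. The wrist camera is an equidistant fisheye: a pixel r from the principal point sees the ray r / f radians off the axis. A picture is of the moment at which its call begins. There is no depth.
- manip.hand_in(): hands the job in; it is judged then, once.
The state is a dict: "clock": time; "joint_pos": joint angles; "joint_velocities": joint speeds; "tau": joint torques, N m; "position": TCP position; "ee_rot": TCP orientation; "ft_force": force on the tool from outside, world axes, zero at the start; "torque": the same for the moment, N m; "grip_width": opening from 0.0 (shut) to 1.0 (fully open); "grasp_force": force on a finger pad.
Only numpy, scipy, OpenCV 4.12 (cv2) and the standard library are available. Lean on these libraries where they do the work, as an engineer would, in place of code of your own. Each camera call takes 0.05 s, during which the arm holds its last target. There are 200 camera calls.

## Working session

There is one attempt and no reset: what is moved stays moved. The work goes in short steps, Python scripts to look and compute and a tool call to move; the robot and the scene stay as the last step left them, time stands still between calls to the robot, and variables do not carry over. Pictures are saved under pics/ and viewed, at most 10 in all, crops included, and the job is handed in when it is done.

Besides the shell and the picture viewer there is one more tool, called after "Request:" by a JSON object that holds its "fn" and its "kwargs". jog_arm: Moves the arm, as the interface text tells. Scaled input: -1 to 1 covers 0.025 m each way for a shift and 4 degrees each way for a turn. Its arguments: {"type":"object","properties":{"dr":{"type":"array","items":{"type":"array","items":{"type":"number"}}},"translation":{"type":"array","items":{"type":"array","items":{"type":"number"}}},"jaw":{"type":"array","items":{"type":"number"}},"squeeze":{"type":"number"}},"required":["dr","translation","jaw"]}

```bash
ls; mkdir -p pics; python3 - <<'E'
from workcell import manip, optics
import cv2,pickle
o=manip.get_obs();print(o)
d={}
for n in("scene","side"):
    c=optics.camera(n);d[n]=c;cv2.imwrite(f"pics/{n}0.png",c["color"][:,:,::-1]);print(n,c["mtx"].round(1).tolist(),c["R"].round(3).tolist(),c["t"].round(3).tolist())
pickle.dump(d,open("cams.pkl","wb"))
E
```

```text
pics
{'clock': 0.0, 'joint_pos': array([-1.30359051,  0.33288412, -0.06469069,  1.46098299,  0.02162082,
        1.34988366, -0.08849888]), 'joint_velocities': array([-0.00096916,  0.00026177, -0.00018027,  0.00020778, -0.00092608,
        0.00164255,  0.00139757]), 'tau': array([-3.97880322e-04, -6.25423980e+01,  4.86392865e-02, -3.91626191e+01,
        1.59723521e-02,  9.49875772e-03, -4.92648269e-05]), 'position': array([0.17851066, 0.59855929, 0.23048837]), 'ee_rot': array([ 1.44387031e-01,  9.89521021e-01, -7.28540633e-04, -5.98877217e-05]), 'ft_force': array([-0.62204212,  0.09643284, -0.10959   ]), 'torque': array([ 0.00358642,  0.00759939, -0.00114886]), 'grasp_force': 0.0, 'grip_width': 0.998623431539759}
scene [[443.5, 0.0, 312.7], [0.0, 443.5, 239.6], [0.0, 0.0, 1.0]] [[0.881, -0.473, -0.01], [-0.367, -0.669, -0.646], [0.299, 0.573, -0.763]] [-0.461, 0.106, 0.948]
side [[596.4, 0.0, 312.1], [0.0, 596.4, 246.4], [0.0, 0.0, 1.0]] [[0.825, -0.565, 0.019], [-0.271, -0.425, -0.863], [0.495, 0.707, -0.504]] [-0.458, 0.103, 1.068]
```

View pics/scene0.png

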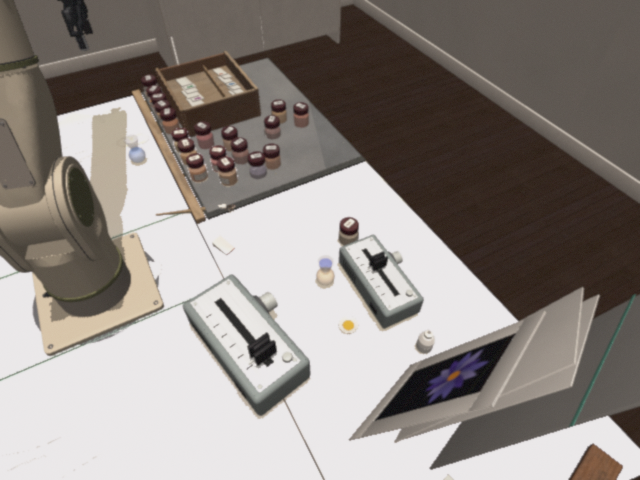

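View pics/side0.png

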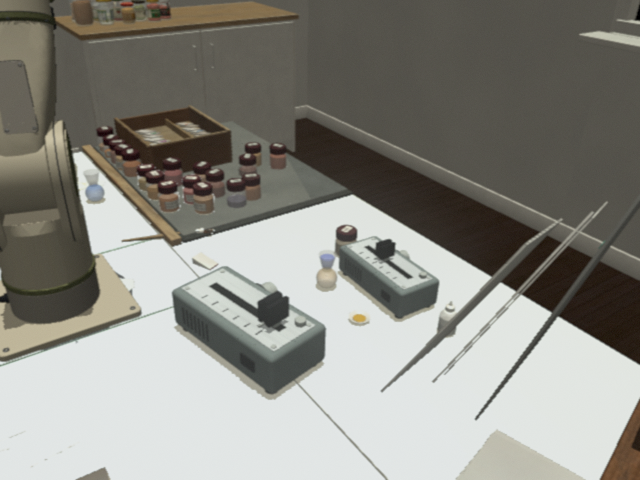

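The scene view shows two candidates for the source. The larger grey box is at scene (247,340), side (250,325). The smaller one is at scene (380,278), side (388,272), with its black lever at scene (378,260). I choose the smaller, as described. Around it are the jar (348,229), flask (326,271), dish (348,326) and dropper (426,340). I'll check it in one crop.

```bash
python3 - <<'E'
import cv2,numpy as np
a=cv2.imread("pics/scene0.png")[210:360,310:450];b=cv2.imread("pics/side0.png")[215:345,310:460]
a=cv2.resize(a,(400,428),interpolation=cv2.INTER_CUBIC);b=cv2.resize(b,(400,347),interpolation=cv2.INTER_CUBIC)
b=cv2.copyMakeBorder(b,0,81,0,0,0);cv2.imwrite("pics/crop0.png",np.hstack([a,b]))
E
```

```text
(no output)
```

View pics/crop0.png

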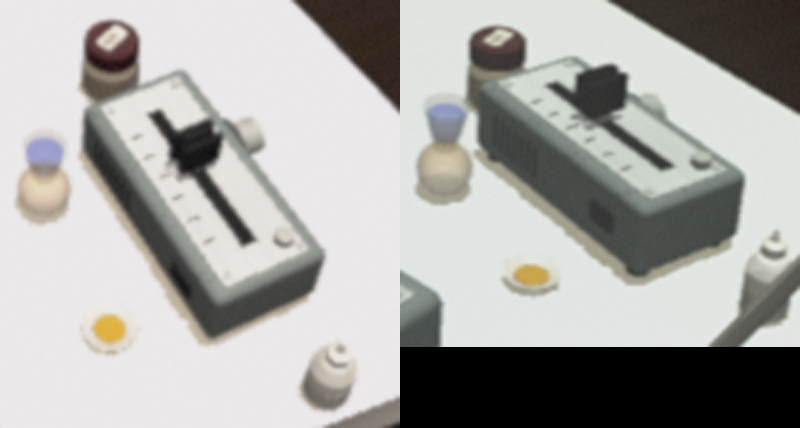

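The crop confirms the smaller source: slot from scene about (364,249) to (397,294), stop screw at (409,293) beside the near end, and the lever around (379,262). The screw end is home, towards the dropper.

```bash
cat > h.py <<'E'
import numpy as np,cv2,pickle
d=pickle.load(open("cams.pkl","rb"))
def ray(n,uv):
    c=d[n];r=c["R"].T@np.linalg.inv(c["mtx"])@[uv[0],uv[1],1];return -c["R"].T@c["t"],r
def cast(n,uv,z):
    o,r=ray(n,uv);return o+r*(z-o[2])/r[2]
def proj(n,X):
    c=d[n];p=c["mtx"]@(c["R"]@X+c["t"]);return p[:2]/p[2]
E
python3 - <<'E'
from h import *
ini={"scene":((364.3,249.2),(396.8,294.),(409.4,292.6),(378,260)),"side":((367,247),(411,277),(423.2,274.2),(385,247))}
for n,(f,h,s,l) in ini.items():
    g=cv2.cvtColor(d[n]["color"],cv2.COLOR_RGB2GRAY).astype(float)
    # slot centre by darkness-weighted centroids across the slot, on visible parts, in metric top-plane
    F=cast(n,f,.06);H=cast(n,h,.06);e=(F-H)/np.linalg.norm(F-H);p=np.array([e[1],-e[0],0])
    L=np.linalg.norm(F-H);pts=[]
    w=np.arange(-.009,.0091,.0005)
    for t in np.arange(.008,L-.005,.002):
        uv=np.array([proj(n,H+e*t+p*a) for a in w],np.float32)
        v=cv2.remap(g.astype(np.float32),uv[:,:1],uv[:,1:],1)[:,0]
        k=np.clip(v.max()-v-40,0,None);
        if v.max()>150 and k.sum()>0 and v[0]>130 and v[-1]>130: pts.append((t,(k*w).sum()/k.sum()))
    pts=np.array(pts);c=np.polyfit(*pts.T,1);y=e+p*c[0];y/=np.linalg.norm(y);x=np.array([y[1],-y[0],0]);P=H+p*c[1]
    print(n,len(pts),"res",np.std(pts[:,1]-np.polyval(c,pts[:,0])).round(5),"yaw of y",np.degrees(np.arctan2(y[1],y[0])).round(2),"slotlen",L.round(4))
    S=cast(n,s,.068);dx=(S-P)@x;hm=P+y*((S-P)@y+.022);hm[2]=.06
    print(" screw",S.round(4),"off x",dx.round(4),"home",hm.round(4), "slot ends rel home",((H-hm)@y).round(4),((F-hm)@y).round(4))
    # dark profile along slot at fine steps, and mark profile on both sides
    for a in (-.02,.02,-.024):
        ts=np.arange(-.03,.13,.002);uv=np.array([proj(n,hm+y*t+x*a) for t in ts],np.float32)
        v=cv2.remap(g.astype(np.float32),uv[:,:1],uv[:,1:],1)[:,0];print("  x",a,[(round(t*1000),int(q)) for t,q in zip(ts,v) if q<185])
    T=cast(n,l,.1);print(" lever_top",T.round(4),"travel",((T-hm)@y).round(4),"x",((T-hm)@x).round(4))
    for nm,uv,z in (("flask",(326,264),.07),("dish",(348,326),.006),("jar",(349,223),.057),("drop",(428,331),.066)):
        if n=="scene": q=cast(n,uv,z);print(nm,q.round(3),((q-hm)@x).round(3),((q-hm)@y).round(3))
E
```

```text
scene 37 res 0.00015 yaw of y 87.77 slotlen 0.1248
 screw [ 0.5433 -0.3584  0.068 ] off x 0.0203 home [ 0.5239 -0.3356  0.06  ] slot ends rel home -0.01 0.1148
  x -0.02 []
  x 0.02 [(-24, 152), (-22, 140), (-20, 161), (-18, 174), (-16, 183), (60, 131), (62, 73), (64, 32), (66, 24), (68, 22), (70, 23), (72, 28), (74, 34), (76, 38), (78, 39), (80, 36), (82, 33), (84, 40), (86, 43), (88, 43), (90, 60), (92, 100), (94, 159)]
  x -0.024 [(2, 181), (42, 184)]
 lever_top [ 0.5179 -0.2824  0.1   ] travel 0.0529 x -0.0081
flask [ 0.436 -0.223  0.07 ] -0.093 0.109
dish [ 0.423 -0.336  0.006] -0.101 -0.004
jar [ 0.541 -0.139  0.057] 0.01 0.197
drop [ 0.525 -0.441  0.066] 0.005 -0.105
side 32 res 0.00015 yaw of y 87.74 slotlen 0.1245
 screw [ 0.5454 -0.3586  0.068 ] off x 0.0186 home [ 0.5276 -0.3359  0.06  ] slot ends rel home -0.009 0.1154
  x -0.02 [(4, 182), (6, 180), (24, 181), (46, 175), (64, 173), (66, 176)]
  x 0.02 [(-24, 163), (-22, 129), (-20, 105), (-18, 97), (-16, 95), (-14, 102), (-12, 114), (-10, 144), (-8, 184), (64, 173), (66, 126), (68, 80), (70, 57), (72, 50), (74, 50), (76, 50), (78, 51), (80, 50), (82, 50), (84, 51), (86, 50), (88, 50), (90, 50), (92, 51), (94, 52), (96, 51), (98, 51), (100, 51), (102, 51), (104, 52), (106, 51), (108, 51), (110, 49), (112, 50), (114, 77), (116, 113), (118, 161)]
  x -0.024 [(4, 167), (6, 172), (24, 173), (26, 170), (44, 166), (46, 162), (64, 171), (66, 169), (84, 174), (86, 171), (104, 175), (106, 176)]
 lever_top [ 0.5125 -0.2899  0.1   ] travel 0.0453 x -0.017
```

Measurements agree on home ≈ (0.526, -0.333), with the source's y at 87.75° and the lever at about 0.05–0.06. I'll turn the tool so that its x axis runs along the slot, with the fingers shut. The 22 mm sides of the fingers will do the pushing.

Request:
{"fn": "jog_arm", "kwargs": {"dr": [[0,0,1],[0,0,1],[0,0,1],[0,0,1],[0,0,1],[0,0,1],[0,0,1],[0,0,1],[0,0,1],[0,0,1]], "translation": [[0,0,0],[0,0,0],[0,0,0],[0,0,0],[0,0,0],[0,0,0],[0,0,0],[0,0,0],[0,0,0],[0,0,0]], "jaw": [0,0,0,0,0,0,0,0,0,0], "squeeze": 30}}

```text
clock: 1.1
position: [0.1785, 0.5987, 0.2308]
ee_rot: [0.475, 0.88, -0.0, 0.0]
ft_force: [0.2, -0.1, -0.3]
grip_width: -0.0
grasp_force: 0.0
```

Request:
{"fn": "jog_arm", "kwargs": {"dr": [[0,0,1],[0,0,1],[0,0,1],[0,0,1],[0,0,1],[0,0,1],[0,0,1],[0,0,1],[0,0,0.9],[0,0,0]], "translation": [[0,0,0],[0,0,0],[0,0,0],[0,0,0],[0,0,0],[0,0,0],[0,0,0],[0,0,0],[0,0,0],[0,0,0]], "jaw": [0,0,0,0,0,0,0,0,0,0]}}

```text
clock: 2.1
position: [0.1785, 0.5988, 0.2309]
ee_rot: [0.721, 0.693, -0.0, 0.0]
ft_force: [0.1, -0.4, -0.9]
grip_width: -0.002
grasp_force: 0.0
```

```bash
cat >> h.py <<'E'
from scipy.spatial.transform import Rotation as Ro
HM=np.array([.526,-.333,.06]);Y=np.array([np.cos(np.radians(87.75)),np.sin(np.radians(87.75)),0]);X=np.array([Y[1],-Y[0],0])
def st():
    from workcell import manip
    o=manip.get_obs();p=np.array(o["position"]);M=Ro.from_quat(o["ee_rot"]).as_matrix()
    print("t",round(o["clock"],2),"p",p.round(4),"src x,y,z",((p-HM)@X).round(4),((p-HM)@Y).round(4),(p[2]-.06).round(4),"F",o["ft_force"].round(1),"Fy",(o["ft_force"]@Y).round(1),"w",round(o["grip_width"],3))
    return p,M
E
python3 - <<'E'
from h import *
p,M=st();print(M.round(3))
for W in ([.51,.3,.231],HM+Y*.105+[0,0,.17]): d_=M.T@(np.array(W)-p);print(W,(d_/.025).round(2));p=np.array(W)
for uv,z in (((350,438),0),((518,325),.1),((207,85),.1)):print(cast("scene",uv,z).round(3))
# lever from dark blob
for n,c in (("scene",(378,254.8)),("side",(385.7,241.2))):
    q=cast(n,c,.1);print(n,((q-HM)@X).round(4),((q-HM)@Y).round(4))
E
```

```text
t 2.1 p [0.1785 0.5988 0.2309] src x,y,z -0.3838 0.9174 0.1709 F [ 0.1 -0.4 -0.9] Fy -0.4 w -0.002
[[ 0.039  0.999 -0.   ]
 [ 0.999 -0.039 -0.001]
 [-0.001 -0.    -1.   ]]
[0.51, 0.3, 0.231] [-11.42  13.72   0.  ]
[ 0.53012228 -0.22808095  0.23      ] [-21.08   1.64   0.06]
[ 0.318 -0.516  0.   ]
[ 0.651 -0.518  0.1  ]
[0.44  0.487 0.1  ]
scene -0.0034 0.0613
side -0.0011 0.0584
```

Request:
{"fn": "jog_arm", "kwargs": {"dr": [[0,0,0],[0,0,0],[0,0,0],[0,0,0],[0,0,0],[0,0,0],[0,0,0]], "translation": [[-0.8,0.98,0],[-0.8,0.98,0],[-0.8,0.98,0],[-0.8,0.98,0],[-0.8,0.98,0],[-0.8,0.98,0],[-0.8,0.98,0]], "jaw": [0,0,0,0,0,0,0]}}

```text
clock: 2.8
position: [0.3454, 0.4514, 0.2312]
ee_rot: [0.72, 0.694, -0.0, -0.0]
ft_force: [0.6, 0.3, 0.5]
grip_width: -0.002
grasp_force: 0.0
```

Request:
{"fn": "jog_arm", "kwargs": {"dr": [[0,0,0],[0,0,0],[0,0,0],[0,0,0],[0,0,0],[0,0,0],[0,0,0]], "translation": [[-0.8,0.98,0],[-0.8,0.98,0],[-0.8,0.98,0],[-0.8,0.98,0],[-0.8,0.98,0],[-0.8,0.98,0],[-0.8,0.98,0]], "jaw": [0,0,0,0,0,0,0]}}

```text
clock: 3.5
position: [0.5113, 0.305, 0.2312]
ee_rot: [0.72, 0.694, -0.0, -0.0]
ft_force: [0.7, 1.3, 0.3]
grip_width: -0.003
grasp_force: 0.0
```

Request:
{"fn": "jog_arm", "kwargs": {"dr": [[0,0,0],[0,0,0],[0,0,0],[0,0,0],[0,0,0],[0,0,0],[0,0,0],[0,0,0],[0,0,0],[0,0,0]], "translation": [[-1,0.08,0],[-1,0.08,0],[-1,0.08,0],[-1,0.08,0],[-1,0.08,0],[-1,0.08,0],[-1,0.08,0],[-1,0.08,0],[-1,0.08,0],[-1,0.08,0]], "jaw": [0,0,0,0,0,0,0,0,0,0]}}

```text
clock: 4.5
position: [0.5208, 0.0544, 0.2312]
ee_rot: [0.72, 0.694, 0.0, -0.0]
ft_force: [0.0, 0.1, -1.0]
grip_width: 0.002
grasp_force: 0.0
```

Request:
{"fn": "jog_arm", "kwargs": {"dr": [[0,0,0],[0,0,0],[0,0,0],[0,0,0],[0,0,0],[0,0,0],[0,0,0],[0,0,0],[0,0,0],[0,0,0]], "translation": [[-1,0.08,0],[-1,0.08,0],[-1,0.08,0],[-1,0.08,0],[-1,0.08,0],[-1,0.08,0],[-1,0.08,0],[-1,0.08,0],[-1,0.08,0],[0,0,0]], "jaw": [0,0,0,0,0,0,0,0,0,0]}}

```text
clock: 5.5
position: [0.5294, -0.174, 0.2312]
ee_rot: [0.722, 0.692, -0.001, 0.0]
ft_force: [0.1, 0.1, 0.7]
grip_width: -0.002
grasp_force: 0.0
```

```bash
python3 - <<'E'
from h import *
p,M=st();print(M.round(3)[:,0]);print((M.T@(HM+Y*.105+[0,0,.014]-p)/.025).round(2))
from workcell import optics,manip
print(manip.get_obs()["joint_pos"].round(2))
c=optics.camera("side");cv2.imwrite("pics/s1.png",c["color"][100:420,220:560,::-1])
E
```

```text
t 5.5 p [ 0.5294 -0.174   0.2312] src x,y,z -0.0028 0.159 0.1712 F [0.1 0.1 0.7] Fy 0.2 w -0.002
[ 0.041  0.999 -0.002]
[-2.15  0.12  6.29]
[-0.38  0.21  0.71  1.68 -0.14  1.31  0.31]
```

View pics/s1.png

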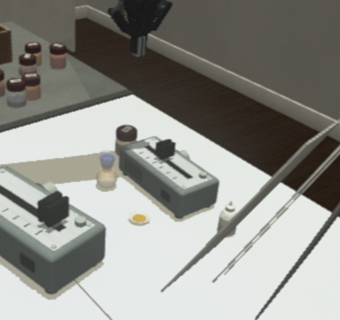

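The fingers hang shut at crop (138,48), above the far side of the source. The lever, at (165,147), and the small things are untouched.

Request:
{"fn": "jog_arm", "kwargs": {"dr": [[0,0,0],[0,0,0],[0,0,0],[0,0,0],[0,0,0],[0,0,0],[0,0,0],[0,0,0],[0,0,0],[0,0,0]], "translation": [[-0.72,0.04,0],[-0.72,0.04,0],[-0.72,0.04,0],[0,0,0],[0,0,0.9],[0,0,0.9],[0,0,0.9],[0,0,0.9],[0,0,0.9],[0,0,0]], "jaw": [0,0,0,0,0,0,0,0,0,0]}}

```text
clock: 6.55
position: [0.5299, -0.2216, 0.116]
ee_rot: [0.72, 0.694, -0.001, -0.002]
ft_force: [-0.8, -0.1, 0.4]
grip_width: 0.0
grasp_force: 0.0
```

```bash
python3 - <<'E'
from h import *
p,M=st();print((M.T@(HM+Y*.105+[0,0,.016]-p)/.025).round(2))
from workcell import optics
a=optics.camera("scene")["color"][180:330,300:450,::-1];b=optics.camera("side")["color"][180:330,310:460,::-1]
cv2.imwrite("pics/s2.png",cv2.resize(np.hstack([a,b]),(800,400),interpolation=cv2.INTER_CUBIC))
E
```

```text
t 6.55 p [ 0.5299 -0.2216  0.116 ] src x,y,z -0.0005 0.1114 0.056 F [-0.8 -0.1  0.4] Fy -0.1 w 0.0
[-0.26  0.03  1.6 ]
```

View pics/s2.png

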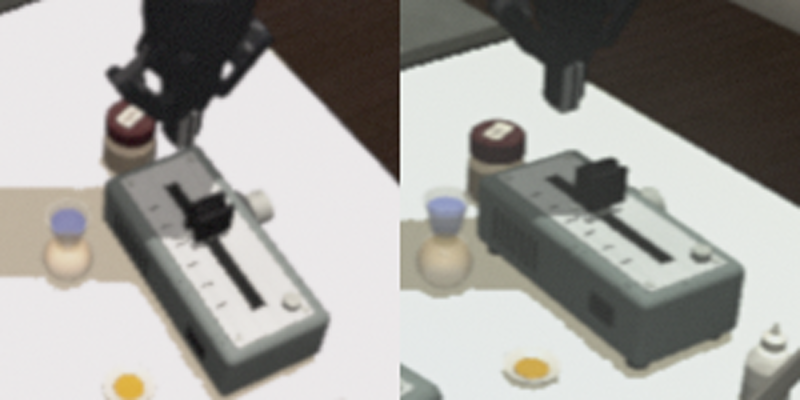

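The fingertips stand just behind the lever on its far side, above the slot: left crop (182,140) and right crop (563,105). The lever's at left (210,212). I'll lower and push towards home.

Request:
{"fn": "jog_arm", "kwargs": {"dr": [[0,0,0],[0,0,0],[0,0,0],[0,0,0],[0,0,0],[0,0,0],[0,0,0],[0,0,0]], "translation": [[0,0.02,0.8],[0,0,0.8],[0,0,0],[-0.4,0,0],[-0.4,0,0],[-0.4,0,0],[-0.4,0,0],[0,0,0]], "jaw": [0,0,0,0,0,0,0,0]}}

```text
clock: 7.45
position: [0.5297, -0.2667, 0.0793]
ee_rot: [0.721, 0.692, -0.0, 0.001]
ft_force: [-0.3, -0.6, 0.4]
grip_width: 0.002
grasp_force: 0.0
```

```bash
python3 -c "
from h import *
st()"
```

```text
t 7.45 p [ 0.5297 -0.2667  0.0793] src x,y,z 0.0011 0.0664 0.0193 F [-0.3 -0.6  0.4] Fy -0.6 w 0.002
```

Request:
{"fn": "jog_arm", "kwargs": {"dr": [[0,0,0],[0,0,0],[0,0,0],[0,0,0],[0,0,0],[0,0,0]], "translation": [[-0.3,0,0],[-0.3,0,0],[-0.3,0,0],[-0.3,0,0],[-0.3,0,0],[0,0,0]], "jaw": [0,0,0,0,0,0]}}

```text
clock: 8.05
position: [0.5282, -0.3035, 0.0788]
ee_rot: [0.721, 0.693, -0.0, 0.0]
ft_force: [0.2, -0.2, -0.3]
grip_width: -0.0
grasp_force: 0.0
```

Request:
{"fn": "jog_arm", "kwargs": {"dr": [[0,0,0],[0,0,0]], "translation": [[-0.2,0,0],[0,0,0]], "jaw": [0,0]}}

```text
clock: 8.25
position: [0.5283, -0.3075, 0.0788]
ee_rot: [0.721, 0.693, -0.0, 0.0]
ft_force: [0.4, -1.1, -0.1]
grip_width: -0.004
grasp_force: 0.0
```

```bash
python3 - <<'E'
from h import *
p,M=st()
from workcell import optics
a=optics.camera("scene")["color"][180:330,300:450,::-1];b=optics.camera("side")["color"][180:330,310:460,::-1]
cv2.imwrite("pics/s3.png",cv2.resize(np.hstack([a,b]),(800,400),interpolation=cv2.INTER_CUBIC))
E
```

```text
t 8.25 p [ 0.5283 -0.3075  0.0788] src x,y,z 0.0013 0.0256 0.0188 F [ 0.4 -1.1 -0.1] Fy -1.1 w -0.004
```

View pics/s3.png

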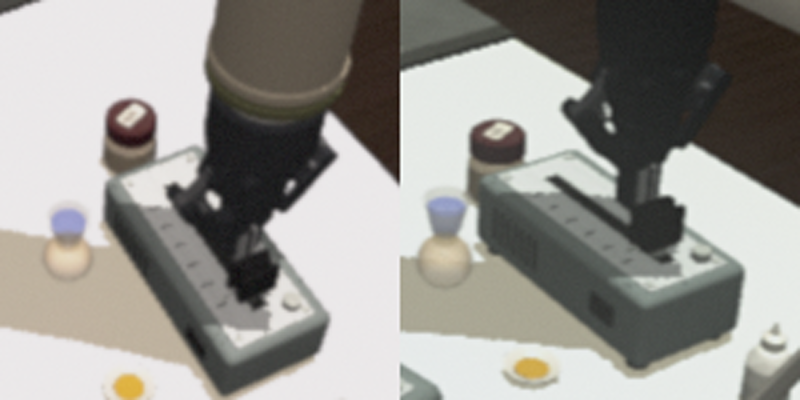

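The lever is now close to the home end, at right crop (657,222), with the fingers behind it. I'll press on in small steps until the stop resists.

Request:
{"fn": "jog_arm", "kwargs": {"dr": [[0,0,0],[0,0,0],[0,0,0]], "translation": [[-0.1,0,0],[-0.1,0,0],[0,0,0]], "jaw": [0,0,0]}}

```text
clock: 8.65
position: [0.5282, -0.3121, 0.0788]
ee_rot: [0.721, 0.693, -0.0, 0.0]
ft_force: [0.0, 0.6, -0.1]
grip_width: 0.003
grasp_force: 0.0
```

Request:
{"fn": "jog_arm", "kwargs": {"dr": [[0,0,0],[0,0,0]], "translation": [[-0.08,0,0],[0,0,0]], "jaw": [0,0]}}

```text
clock: 8.85
position: [0.5284, -0.3124, 0.0787]
ee_rot: [0.72, 0.694, 0.001, -0.001]
ft_force: [-1.2, 5.3, 3.3]
grip_width: -0.002
grasp_force: 2.4
```

Request:
{"fn": "jog_arm", "kwargs": {"dr": [[0,0,0],[0,0,0]], "translation": [[-0.08,0,0],[0,0,0]], "jaw": [0,0]}}

```text
clock: 9.05
position: [0.5284, -0.3125, 0.0787]
ee_rot: [0.72, 0.694, 0.001, -0.002]
ft_force: [-4.4, 12.2, 9.2]
grip_width: -0.001
grasp_force: 5.9
```

Request:
{"fn": "jog_arm", "kwargs": {"dr": [[0,0,0],[0,0,0]], "translation": [[-0.08,0,0],[0,0,0]], "jaw": [0,0]}}

```text
clock: 9.25
position: [0.5285, -0.3126, 0.0787]
ee_rot: [0.719, 0.695, 0.002, -0.004]
ft_force: [-7.3, 18.8, 13.4]
grip_width: 0.001
grasp_force: 9.5
```

The stop resists hard: 19 N with no motion, finger at y = -0.3125. That is home. Next I back off, lift over the lever and come down on the home side.

Request:
{"fn": "jog_arm", "kwargs": {"dr": [[0,0,0],[0,0,0],[0,0,0],[0,0,0],[0,0,0],[0,0,0]], "translation": [[0.4,0,0],[0.2,0,0],[0,0,0],[0,0,-0.9],[0,0,-0.9],[0,0,-0.3]], "jaw": [0,0,0,0,0,0]}}

```text
clock: 9.85
position: [0.5294, -0.304, 0.1334]
ee_rot: [0.721, 0.693, 0.0, 0.002]
ft_force: [0.3, -1.4, -0.6]
grip_width: 0.003
grasp_force: 0.0
```

```bash
python3 - <<'E'
from h import *
p,M=st();print((M.T@(HM-Y*.039+[0,0,.019]-p)/.025).round(2),Ro.from_matrix(np.c_[Y,X,[0,0,-1]].T@M).as_rotvec(True).round(2))
from workcell import optics
b=optics.camera("side")["color"][180:330,310:460,::-1]
cv2.imwrite("pics/s4.png",cv2.resize(b,(400,400),interpolation=cv2.INTER_CUBIC))
E
```

```text
t 9.85 p [ 0.5294 -0.304   0.1334] src x,y,z 0.0022 0.0292 0.0734 F [ 0.3 -1.4 -0.6] Fy -1.4 w 0.003
[-2.72 -0.09  2.18] [-0.16 -0.09 -0.  ]
```

View pics/s4.png

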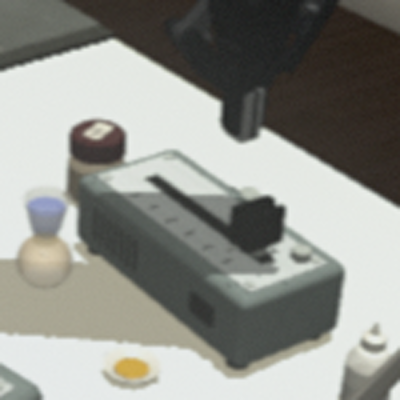

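The lever, at (257,220), stands at home next to the screw (302,253), with five marks free behind it. The fingers are clear above it.

Request:
{"fn": "jog_arm", "kwargs": {"dr": [[0,0,0],[0,0,0],[0,0,0],[0,0,0],[0,0,0]], "translation": [[-0.7,-0.02,0],[-0.7,-0.02,0],[-0.7,-0.02,0],[-0.7,-0.02,0],[0,0,0]], "jaw": [0,0,0,0,0]}}

```text
clock: 10.4
position: [0.5223, -0.3752, 0.1302]
ee_rot: [0.722, 0.692, -0.001, -0.0]
ft_force: [0.8, -0.6, -1.1]
grip_width: -0.002
grasp_force: 0.0
```

```bash
python3 - <<'E'
from h import *
p,M=st();print((M.T@(HM-Y*.039+[0,0,.019]-p)/.025).round(2))
E
```

```text
t 10.4 p [ 0.5223 -0.3752  0.1302] src x,y,z -0.0021 -0.0423 0.0702 F [ 0.8 -0.6 -1.1] Fy -0.6 w -0.002
[0.14 0.09 2.05]
```

Request:
{"fn": "jog_arm", "kwargs": {"dr": [[0,0,0],[0,0,0],[0,0,0],[0,0,0]], "translation": [[0.1,0.09,0.7],[0,0,0.7],[0,0,0.6],[0,0,0]], "jaw": [0,0,0,0]}}

```text
clock: 10.8
position: [0.5252, -0.3687, 0.0785]
ee_rot: [0.72, 0.694, -0.001, -0.002]
ft_force: [-0.0, -0.5, -0.3]
grip_width: 0.001
grasp_force: 0.0
```

Request:
{"fn": "jog_arm", "kwargs": {"dr": [[0,0,0],[0,0,0],[0,0,0],[0,0,0]], "translation": [[0.2,0,0],[0.2,0,0],[0.1,0,0],[0,0,0]], "jaw": [0,0,0,0]}}

```text
clock: 11.2
position: [0.5274, -0.357, 0.0819]
ee_rot: [0.72, 0.694, 0.0, 0.0]
ft_force: [-0.7, -0.6, 0.4]
grip_width: 0.001
grasp_force: 0.0
```

Request:
{"fn": "jog_arm", "kwargs": {"dr": [[0,0,0],[0,0,0]], "translation": [[0.1,0,0],[0,0,0]], "jaw": [0,0]}}

```text
clock: 11.4
position: [0.527, -0.3549, 0.0814]
ee_rot: [0.721, 0.693, 0.0, 0.0]
ft_force: [-0.4, 0.7, 0.1]
grip_width: 0.002
grasp_force: 0.0
```

Request:
{"fn": "jog_arm", "kwargs": {"dr": [[0,0,0],[0,0,0]], "translation": [[0.1,0,0],[0,0,0]], "jaw": [0,0]}}

```text
clock: 11.6
position: [0.5269, -0.3533, 0.0815]
ee_rot: [0.721, 0.693, -0.0, 0.001]
ft_force: [-0.1, -3.7, -0.1]
grip_width: -0.001
grasp_force: 1.6
```

Contact with the home face is at y ≈ -0.354. The third click needs the finger past -0.304 but short of -0.285, so I'll go in small steps.

Request:
{"fn": "jog_arm", "kwargs": {"dr": [[0,0,0],[0,0,0],[0,0,0],[0,0,0],[0,0,0],[0,0,0],[0,0,0],[0,0,0],[0,0,0]], "translation": [[0.15,0,0],[0.15,0,0],[0.15,0,0],[0.15,0,0],[0.15,0,0],[0.15,0,0],[0.15,0,0],[0.15,0,0],[0,0,0]], "jaw": [0,0,0,0,0,0,0,0,0]}}

```text
clock: 12.5
position: [0.5284, -0.3213, 0.0812]
ee_rot: [0.72, 0.694, 0.0, -0.001]
ft_force: [0.1, 0.2, 0.2]
grip_width: 0.001
grasp_force: 0.0
```

```bash
python3 - <<'E'
from h import *
p,M=st();print("to go mm",(-.3005-p[1])*1000)
E
```

```text
t 12.5 p [ 0.5284 -0.3213  0.0812] src x,y,z 0.002 0.0117 0.0212 F [0.1 0.2 0.2] Fy 0.2 w 0.001
to go mm 20.845372505879865
```

Request:
{"fn": "jog_arm", "kwargs": {"dr": [[0,0,0],[0,0,0],[0,0,0],[0,0,0]], "translation": [[0.14,0,0],[0.14,0,0],[0.14,0,0],[0,0,0]], "jaw": [0,0,0,0]}}

```text
clock: 12.9
position: [0.5285, -0.3122, 0.0813]
ee_rot: [0.721, 0.693, -0.0, 0.0]
ft_force: [0.3, -1.7, -1.7]
grip_width: 0.002
grasp_force: 1.2
```

Request:
{"fn": "jog_arm", "kwargs": {"dr": [[0,0,0],[0,0,0],[0,0,0]], "translation": [[0.12,0,0],[0.12,0,0],[0,0,0]], "jaw": [0,0,0]}}

```text
clock: 13.2
position: [0.5289, -0.3052, 0.0812]
ee_rot: [0.72, 0.694, 0.0, -0.0]
ft_force: [-0.3, -0.8, 0.4]
grip_width: -0.002
grasp_force: 0.1
```

Request:
{"fn": "jog_arm", "kwargs": {"dr": [[0,0,0],[0,0,0]], "translation": [[0.14,0,0],[0,0,0]], "jaw": [0,0]}}

```text
clock: 13.4
position: [0.5292, -0.3016, 0.0811]
ee_rot: [0.72, 0.694, 0.0, -0.0]
ft_force: [1.0, -0.2, -0.2]
grip_width: 0.0
grasp_force: 0.0
```

Request:
{"fn": "jog_arm", "kwargs": {"dr": [[0,0,0],[0,0,0],[0,0,0],[0,0,0],[0,0,0],[0,0,0],[0,0,0],[0,0,0],[0,0,0]], "translation": [[-0.4,0,0],[-0.3,0,0],[0,0,0],[0,0,-0.9],[0,0,-0.9],[0,0,-0.9],[0,0,-0.9],[-0.9,0,-0.9],[-0.9,0,-0.9]], "jaw": [0,0,0,0,0,0,0,0,0]}}

```text
clock: 14.3
position: [0.5268, -0.3651, 0.2173]
ee_rot: [0.72, 0.694, 0.0, -0.0]
ft_force: [0.0, -0.4, 0.4]
grip_width: -0.0
grasp_force: 0.0
```

```bash
python3 - <<'E'
from h import *
p,M=st()
from workcell import optics
C={n:optics.camera(n) for n in("scene","side")}
a=C["scene"]["color"][210:360,310:450,::-1];b=C["side"]["color"][210:360,310:450,::-1]
cv2.imwrite("pics/s5.png",cv2.resize(np.hstack([a,b]),(800,428),interpolation=cv2.INTER_CUBIC))
E
```

```text
t 14.3 p [ 0.5268 -0.3651  0.2173] src x,y,z 0.002 -0.0321 0.1573 F [ 0.  -0.4  0.4] Fy -0.4 w -0.0
```

View pics/s5.png

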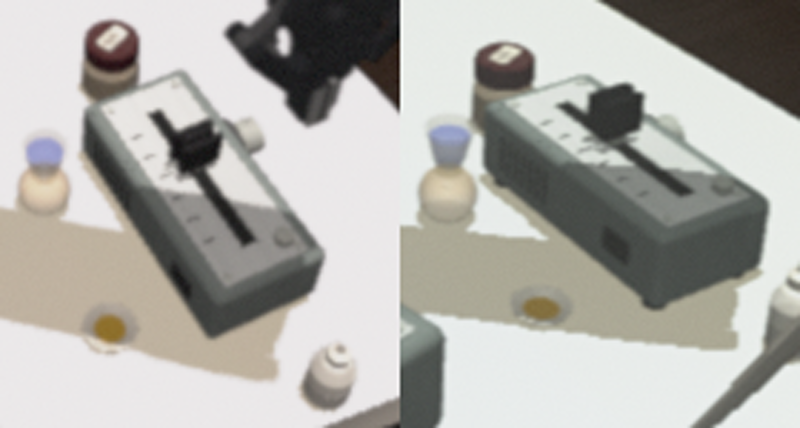

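The lever is at left crop (197,145), right crop (615,112), by the third mark beyond home, which matches about 0.060. The flask, dish, dropper and jar sit at their earlier pixels, and the hand is clear above.

Request:
{"fn": "jog_arm", "kwargs": {"dr": [[0,0,0],[0,0,0],[0,0,0]], "translation": [[0,0,0],[0,0,0],[0,0,0]], "jaw": [0,0,0]}}

```text
clock: 14.7
position: [0.5266, -0.3639, 0.2152]
ee_rot: [0.72, 0.694, 0.0, -0.001]
ft_force: [-0.3, -0.2, -0.4]
grip_width: -0.0
grasp_force: 0.0
```

```bash
python3 -c "
from workcell import manip
print(manip.hand_in())"
```

```text
the job is handed in; nothing more can be done
None
```

The job is handed in, with no verdict returned: the lever was pushed to the home stop and then out to the third click, and the last pictures show it resting there with the small things in place and the hand clear.

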